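Ready the lens checking stand

ROBOT

A 6-joint arm with a two-finger parallel gripper is mounted at the origin on the work surface. World frame = base frame: x ahead of the robot, y to its left, z up, the work surface at z = 0. Lengths are in m, angles in rad, forces in N, time in s.
With the tool pointing down it reaches from about 0.25 to 0.725 m from the base axis. Payload 4 kg.
Tool frame: the origin (TCP) lies on the centre line of the jaws, within the pads' length; the fingertips stand 22 mm ahead of it and the grasp point (between the pads) lies 3 mm ahead of it; z points along the fingers, y is the line along which they close (so a half turn about z gives the same grasp; the last joint's range is limited). The gripper opens to 85 mm and grips with 20 to 120 N. Pads are 22 mm wide; open, the fingers measure 114 mm over their backs; the gripper's body (76 mm by 85 mm) begins 54 mm behind the grasp point. The pads swing forward as they close: fully open they stand 13 mm farther back than shut.
Start: joints at [-1.107, 0.241, 0.005, 1.335, 0, 1.571], TCP at [0.224, -0.447, 0.219] pointing down, gripper open.
Joint ranges: [-2.72, 2.72], [-1.05, 1.87], [-1.09, 1.28], [-1.99, 2.15], [-1.42, 1.44], [-3.14, 3.14]. Speed limits (rad/s): [2.79, 2.79, 3.14, 3.14, 3.14, 3.14].

INTERFACE

Orientations are given as a unit quaternion [x, y, z, w].
In Python, from workcell import bot gives the robot as it stands.
- The arm moves only by the shell command python3 -m inch 'ROWS'. ROWS is JSON, one flat list of numbers, 7 for each row, row after row: the shift along the world's x, y, z in mm, then the turn, a rotation vector about the world's x, y, z in rad, then the opening in per cent of the stroke, from 0 (shut) to 100 (fully open). A call has 1 to 8 rows; each row is the pose to reach, as a shift and turn from the pose commanded when the call began; what a row does not reach only later rows make up. A row lasts 1/12 s, in which the tool goes at most 41.7 mm and 7.16 degrees, less where a joint would pass 70% of its speed; a pose out of reach is approached as far as the arm can. A call with a gripper value outside its range is refused whole. The fingers move at their own pace and stop on an object; the grip force is fixed at half the most. Time passes only in rows, so rows that repeat a pose let the fingers close. It gives the time, the measured TCP pose, the force, the opening and the grip force at its end, in the units of the state.
- bot.get_obs(): the state, without advancing time (a new reading comes with each control period).
- bot.camera(name): name is "scene" or "top"; returns the picture (480x640x3 uint8, blue, green, red); there is no depth.
- bot.camera_info(name): a dict with "intrinsics" (3x3 intrinsics, pixels), "camera_from_world" (4x4, takes a point from world to camera coordinates). Camera axes: x right, y down, z forward; pixel columns grow to the right and rows downward; lengths in m; the calibration is good to about 2 mm. A picture is of the moment at which its call begins. camera_info takes no time and is no camera call.
- bot.job_done(): hands the job in; it is judged then, once.
Trained networks look in the newest picture that a camera, given by its name, has taken for a name from the list of things; names that differ only in an ending like _2 or _b are one class to them, and where a whole thing is asked for, a point or a joint stands for the part that bears it (a point fixed in the world has none). Each returns a list of dicts, best first, with "confidence" (0 to 1); they miss things now and then, are a little off and sometimes report something else, mostly with a low value. They report only what shows in the picture. A call takes as long as a camera call. They do not tell look-alikes from the thing itself.
- bot.silhouettes(camera, target): "mask" (480x640 bool, what is visible of it) and "uv" ([column, row] in pixels, amid what is visible of it).
- bot.spot_point(camera, target): "uv" ([column, row] in pixels: a listed point, or the origin of a listed thing).
The state is a dict: "clock": time; "joint_pos": joint angles; "joint_vel": joint speeds; "tau": joint torques, N m; "eef_pos": TCP position; "tool_rot": TCP orientation; "ft_force": force on the tool from outside, world axes, zero at the start; "ft_torque": the same for the moment, N m; "grip_width": finger opening in m; "grasp_force": force on a finger pad.
Only numpy, scipy, OpenCV 4.12 (cv2) and the standard library are available. Lean on these libraries where they do the work, as an engineer would, in place of code of your own. Each camera call takes 0.05 s, during which the arm holds its last target. There are 200 camera calls.

TASK

Get the lens checking stand ready: first seat the lens block flat and square in its pocket, nose in the notch; then take the slide with the narrow slit window (not the one with the round window) and push it, window end first and fin up, all the way home into the slot of the lamp house. Last, with both in place, push the lamp lever right over, away from the robot, to its stop. Leave the other slide, the bottle and the screwdriver where they are.

Things in the scene. Friction and masses are not known exactly. Their poses are not given: they have to be found in the camera images.
- stand: Lens checking stand, fixed: grey base plate 220 (x) x 300 (y) x 14 mm. Origin: centre of the plate's underside; x away from the robot, y left. Lamp house: grey block, x 20 to 100, y -25 to 65 mm, top 64 mm above the table; its slot opens to -x. To its right the pocket (front), to its left the lever.
- slot_end (a point): Closed end of the lamp house slot, on its floor and centre line (stand x 80, y 20, z 14 mm); axes as the stand. Slot: 54 mm wide, 10 high, 60 deep, mouth at stand x 20; its floor is the top of the base plate, which runs on in front as a sill to x -110. Two splayed cheeks 10 mm high widen the mouth to about 70 mm at x 8. The slide's tip comes here when home.
- pocket (a point): Centre of the pocket's floor on the stand (stand x -40, y -85, z 14 mm); axes as the stand. The pocket is 64 (x) x 48 (y) mm inside, walls 6 mm high and 6 mm thick with splayed lips up to 10 mm high, and a 24 mm wide notch in the far (+x) wall for the block's nose.
- lens_block: Bare steel block 60 (x) x 44 (y) x 30 (z) mm, with a full-height nose 20 mm wide that sticks out 14 mm at +x and a round glass lens in its top; about 0.25 kg. Lies upright on the table. Origin at the centre of the underside of the 60 x 44 part, z up. It can be gripped across its 44 mm sides.
- slit_slide: The slide to use: bare aluminium plate 140 (x) x 50 (y) x 6 mm, 0.12 kg, lying flat; a narrow slit window (40 x 8 mm, along x) in its front (+x) half, an upright grip fin near its rear. Fin: 30 (x) x 12 (y) mm, 6 to 38 mm above the underside, centred at x -45 mm. Origin: centre of the underside, z up; front edge at x +70.
- slit_slide_tip (a point): Middle of the slit slide's front edge, on the underside (slide x 70, y 0, z 0 mm); axes as the slide.
- lamp_lever (a joint): Lamp lever angle in rad: 0 leans towards the robot (-x of the stand), 1.0 is right over to the back (+x). It stays where it is left. It starts near 0.
- lamp_lever_tip (a point): Centre of the steel ball (radius 13 mm) at the lever's end, 70 mm from its pivot. The pivot is at stand x 0, y 122, z 36 mm, on a black block 70 x 50 mm, 25 mm high on the base plate; at 0.5 rad the lever is upright. The lever rod is 10 mm thick.
- round_slide: The other slide, to be left alone: same plate and fin as the slit slide, but with a round window 34 mm across. Origin at the centre of its underside.
- cleaner: Bystander: white plastic cleaner bottle, radius 27, 130 mm tall, standing. Origin at the centre of its underside.
- screwdriver: Bystander: screwdriver about 170 mm long with a black handle, lying on the table. Origin under its middle.
Not all that is in view belongs to the job. What is shaped like the slit_slide but brown is not meant. Of the things that look like the lens_block, take the one that is farthest from the robot's base at the start.

How it is judged:
By the outcome, as a careful person would: the job done as asked, in the order asked, and still so for the second after the job is handed in, with the robot touching nothing.
It also fails if it takes over 72 s, if anything falls off the work surface, if the arm or the gripper's body presses on something with over 40 N, if the wrist force passes 120 N, or if a joint passes its speed limit or range.

## Working session

There is one attempt and no reset: what is moved stays moved. The work goes in short steps, Python scripts to look and compute and a shell command to move; the robot and the scene stay as the last step left them, time stands still between calls to the robot, and variables do not carry over. Pictures are saved under pics/ and viewed, at most 10 in all, crops included, and the job is handed in when it is done.

```bash
mkdir -p pics; ls
cat > h.py <<'E'
import numpy as np, cv2
from workcell import bot
def info(n):
    i=bot.camera_info(n); return np.array(i["intrinsics"]),np.array(i["camera_from_world"])
def world(n,uv,z):
    K,T=info(n); R,t=T[:3,:3],T[:3,3]
    d=R.T@np.linalg.solve(K,[uv[0],uv[1],1.]); c=-R.T@t
    return c+d*(z-c[2])/d[2]
def pix(n,p):
    K,T=info(n); q=K@(T[:3,:3]@np.asarray(p)+T[:3,3]); return q[:2]/q[2]
E
python3 - <<'E'
from h import *
o=bot.get_obs(); print(o["clock"],o["eef_pos"],o["tool_rot"],o["grip_width"])
for c in("top","scene"):
    im=bot.camera(c); cv2.imwrite(f"pics/{c}0.png",im)
    for t in("stand","lens_block","slit_slide","slit_slide_tip","round_slide","lamp_lever_tip","pocket","slot_end","cleaner","screwdriver"):
        for r in bot.spot_point(c,t)[:4]:
            print(c,t,np.round(r["uv"],1),round(r["confidence"],2),np.round(world(c,r["uv"],0.014 if t in("pocket","slot_end") else 0),3))
E
```

```text
pics
0.0 [ 0.22336899 -0.44655931  0.21847371] [ 9.73229983e-01  2.29830821e-01 -2.68139866e-04 -1.05929672e-03] 0.08533048130584185
top stand [332.7 202.5] 0.56 [ 0.583 -0.043  0.   ]
top lens_block [448.3 251.8] 0.82 [ 0.452 -0.315  0.   ]
top slit_slide [189.3 277.3] 0.75 [0.409 0.309 0.   ]
top slit_slide [374.  210.9] 0.68 [ 0.558 -0.143  0.   ]
top slit_slide [189.9 354.8] 0.61 [0.227 0.302 0.   ]
top slit_slide_tip [191.  321.2] 0.85 [0.304 0.302 0.   ]
top slit_slide_tip [194.5 247.4] 0.73 [0.482 0.299 0.   ]
top round_slide [178.5 201.7] 0.65 [0.599 0.343 0.   ]
top lamp_lever_tip [287.1 218.6] 0.64 [0.546 0.07  0.   ]
top pocket [372.5 208.2] 0.92 [ 0.562 -0.139  0.014]
top pocket [332.9 202.2] 0.56 [ 0.58  -0.044  0.014]
top cleaner [462. 157.] 0.67 [ 0.688 -0.368  0.   ]
top cleaner [332.1 200.6] 0.22 [ 0.588 -0.042  0.   ]
top screwdriver [464.8 316.3] 0.58 [ 0.3  -0.34  0.  ]
scene stand [340.1 305.6] 0.69 [ 0.58 -0.05  0.  ]
scene lens_block [200.7 327.4] 0.86 [ 0.459 -0.306  0.   ]
scene lens_block [201.7 275. ] 0.84 [ 0.345 -0.244 -0.   ]
scene slit_slide [363.4 152.9] 0.78 [ 0.235  0.289 -0.   ]
scene slit_slide [413.8 187.7] 0.7 [0.411 0.308 0.   ]
scene slit_slide_tip [426.9 206.2] 0.76 [0.476 0.291 0.   ]
scene round_slide [484.2 223.6] 0.88 [0.596 0.361 0.   ]
scene lamp_lever_tip [373.2 233.4] 0.73 [0.468 0.131 0.   ]
scene pocket [298.6 315.9] 0.61 [ 0.559 -0.137  0.014]
scene pocket [412.1 188. ] 0.48 [0.419 0.293 0.014]
scene slot_end [383.1 320.1] 0.87 [ 0.665 -0.007  0.014]
scene cleaner [229.6 450.3] 0.91 [ 0.703 -0.378  0.   ]
scene cleaner [428.7 204. ] 0.43 [0.473 0.3   0.   ]
scene screwdriver [146.4 280.7] 0.89 [ 0.289 -0.346  0.   ]
scene screwdriver [301.1 313.3] 0.41 [ 0.549 -0.125  0.   ]
```

View pics/top0.png

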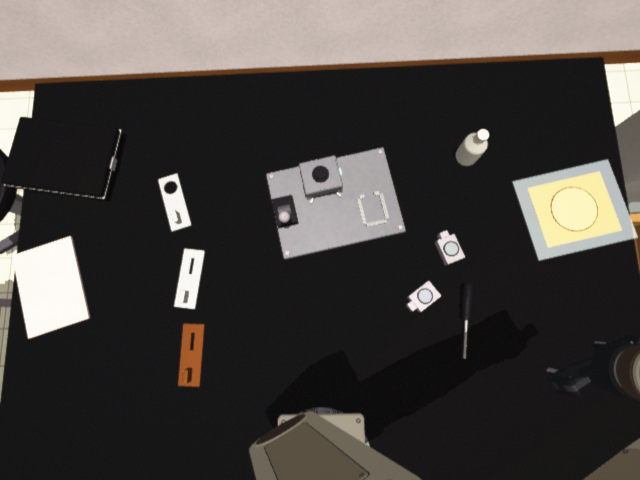

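View pics/scene0.png

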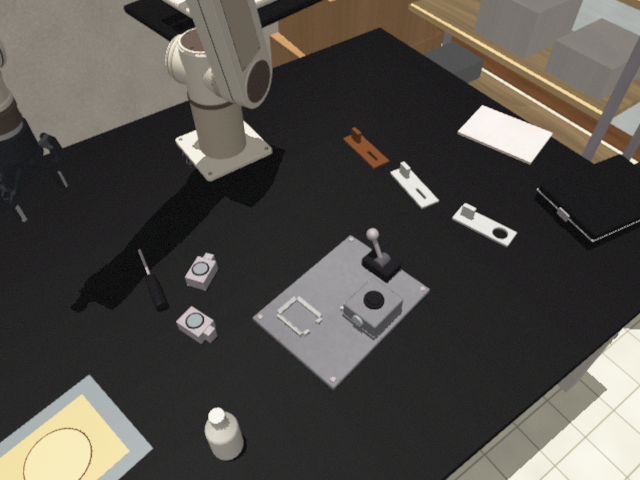

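```bash
cat > fit.py <<'E'
from h import *
from scipy.optimize import minimize
def box(x0,x1,y0,y1,z0,z1): return np.array([[x,y,z] for x in(x0,x1) for y in(y0,y1) for z in(z0,z1)])/1000.
s=[np.array([np.cos(a)*np.cos(b),np.sin(a)*np.cos(b),np.sin(b)]) for a in np.arange(0,6.28,.4) for b in np.arange(-1.5,1.6,.3)]
def ball(th): return np.array([70*np.sin(th-.5),122,36+70*np.cos(th-.5)])/1000+.013*np.array(s)
slide=[box(-70,70,-25,25,0,6),box(-60,-30,-6,6,6,38)]
M={"lens_block":[box(-30,30,-22,22,0,30),box(30,44,-10,10,0,30)],"slit_slide":slide,"round_slide":slide,
"stand":[box(-110,110,-150,150,0,14),box(20,100,-25,65,0,64),box(-35,35,97,147,14,39),ball(0)]}
S=8
def render(cam,parts,p,roi,z0=0):
    K,T=info(cam); x0,y0,x1,y1=roi; im=np.zeros(((y1-y0)*S,(x1-x0)*S),np.uint8)
    c,s_=np.cos(p[2]),np.sin(p[2]); R=np.array([[c,-s_,0],[s_,c,0],[0,0,1]])
    for P in parts:
        q=(P@R.T+[p[0],p[1],z0])@T[:3,:3].T+T[:3,3]; q=q@K.T; q=q[:,:2]/q[:,2:]
        q=((q+.5-[x0,y0])*S-.5)
        h=cv2.convexHull(q.astype(np.float32)); cv2.fillConvexPoly(im,np.round(h*16).astype(np.int32),255,shift=4)
    return cv2.resize(im,(x1-x0,y1-y0),interpolation=cv2.INTER_AREA)/255.
def obs(cam,name,near,z=0,thr=60):
    im=bot.camera(cam); g=cv2.cvtColor(im,cv2.COLOR_BGR2GRAY)
    rs=bot.silhouettes(cam,name)
    if not rs: return None
    t=pix(cam,[near[0],near[1],z+.01]); r=min(rs,key=lambda r:np.hypot(*(np.array(r["uv"])-t)))
    d=np.hypot(*(np.array(r["uv"])-t))
    m=r["mask"].astype(np.uint8)
    b=((g>thr)&(cv2.dilate(m,np.ones((7,7)))>0)).astype(np.uint8)
    cs,_=cv2.findContours(b,cv2.RETR_EXTERNAL,cv2.CHAIN_APPROX_NONE); c=max(cs,key=cv2.contourArea)
    o=np.zeros_like(b); cv2.drawContours(o,[c],-1,1,-1)
    x,y,w,h=cv2.boundingRect(c); roi=(max(x-12,0),max(y-12,0),min(x+w+12,640),min(y+h+12,480))
    return o[roi[1]:roi[3],roi[0]:roi[2]].astype(float),roi,round(r["confidence"],2),round(d,1),int((m&o).sum()),int(m.sum()),int(o.sum())
def fit(name,p0,cams=("top","scene"),z0=0,thr=60,show=True):
    O={c:obs(c,name,p0,z0,thr) for c in cams}; O={c:o for c,o in O.items() if o}
    def run(cs):
        f=lambda p:sum(np.abs(render(c,M[name],p,O[c][1],z0)-O[c][0]).sum()/O[c][0].sum() for c in cs)
        b=None
        for q in(p0,):
            for k in range(2):
                r=minimize(f,q if k==0 else r.x,method="Nelder-Mead",options=dict(initial_simplex=np.array(q if k==0 else r.x)+np.array([[0,0,0],[.012,0,0],[0,.012,0],[0,0,.12]])/(k+1),xatol=1e-5,fatol=1e-5))
        return r.x,r.fun
    out={}
    for cs in [(c,) for c in O]+([tuple(O)] if len(O)>1 else []):
        x,e=run(cs); out[cs]=x
        if show: print(name,cs,np.round(x,4),round(e,3),[O[c][2:] for c in cs])
    return x
E
python3 - <<'E'
from fit import *
fit("stand",[.583,-.045,.2],thr=40)
fit("lens_block",[.452,-.315,.25])
fit("slit_slide",[.41,.308,-.13])
E
```

```text
stand ('top',) [ 0.5822 -0.0473  0.1956] 0.018 [(0.85, np.float64(2.8), 10907, 10928, 11181)]
stand ('scene',) [ 0.583 -0.045  0.2  ] 1.0 [(0.17, np.float64(136.2), 903, 903, 1072)]
stand ('top', 'scene') [ 0.5822 -0.0473  0.1956] 1.018 [(0.85, np.float64(2.8), 10907, 10928, 11181), (0.17, np.float64(136.2), 903, 903, 1072)]
lens_block ('top',) [ 0.4555 -0.3141  0.3486] 0.06 [(0.88, np.float64(3.4), 642, 659, 686)]
lens_block ('scene',) [ 0.4564 -0.3126  0.3437] 0.033 [(0.8, np.float64(6.6), 942, 954, 997)]
lens_block ('top', 'scene') [ 0.4561 -0.3131  0.3476] 0.111 [(0.88, np.float64(3.4), 642, 659, 686), (0.8, np.float64(6.6), 942, 954, 997)]
slit_slide ('top',) [ 0.4054  0.309  -0.1484] 0.083 [(0.57, np.float64(3.6), 1234, 1234, 1366)]
slit_slide ('scene',) [ 0.422  0.32  -0.37 ] 1.0 [(0.87, np.float64(59.6), 577, 766, 615)]
slit_slide ('top', 'scene') [ 0.4094  0.3093 -0.1615] 1.235 [(0.57, np.float64(3.6), 1234, 1234, 1366), (0.87, np.float64(59.6), 577, 766, 615)]
```

```bash
python3 - <<'E'
s=open('fit.py').read()
s=s.replace('    m=r["mask"].astype(np.uint8)\n','    m=r["mask"].astype(np.uint8)\n    if d>20: m=(render(cam,M[name],near,(0,0,640,480),z)>.5).astype(np.uint8)\n')
open('fit.py','w').write(s)
E
python3 - <<'E'
from fit import *
fit("stand",[.5822,-.0473,.1956],thr=40)
fit("slit_slide",[.4054,.309,-.148])
fit("slit_slide",[.4054,.309,-.148],thr=90)
o=bot.get_obs(); print(o["clock"])
E
```

```text
stand ('top',) [ 0.5821 -0.0474  0.1953] 0.018 [(0.65, np.float64(1.0), 10878, 10896, 11180)]
stand ('scene',) [ 0.5849 -0.0524  0.1968] 0.103 [(0.67, np.float64(6.4), 13124, 14060, 14116)]
stand ('top', 'scene') [ 0.583  -0.0477  0.1935] 0.134 [(0.65, np.float64(1.0), 10878, 10896, 11180), (0.67, np.float64(6.4), 13124, 14060, 14116)]
slit_slide ('top',) [ 0.4054  0.309  -0.1486] 0.082 [(0.88, np.float64(1.2), 1216, 1216, 1365)]
slit_slide ('scene',) [ 0.4088  0.3091 -0.1345] 0.072 [(0.68, np.float64(7.1), 880, 902, 1010)]
slit_slide ('top', 'scene') [ 0.4083  0.3089 -0.1391] 0.157 [(0.88, np.float64(1.2), 1216, 1216, 1365), (0.68, np.float64(7.1), 880, 902, 1010)]
slit_slide ('top',) [ 0.4061  0.3089 -0.1435] 0.051 [(0.91, np.float64(3.0), 1188, 1188, 1314)]
slit_slide ('scene',) [ 0.4074  0.3099 -0.1426] 0.038 [(0.71, np.float64(4.8), 862, 899, 951)]
slit_slide ('top', 'scene') [ 0.4073  0.3096 -0.1426] 0.102 [(0.91, np.float64(3.0), 1188, 1188, 1314), (0.71, np.float64(4.8), 862, 899, 951)]
2.3
```

```bash
python3 -m inch '[232.6,133.4,-98.5,0,0,-0.116,100, 232.6,133.4,-98.5,0,0,-0.116,100, 232.6,133.4,-98.5,0,0,-0.116,100, 232.6,133.4,-98.5,0,0,-0.116,100, 232.6,133.4,-98.5,0,0,-0.116,100, 232.6,133.4,-98.5,0,0,-0.116,100, 232.6,133.4,-98.5,0,0,-0.116,100, 232.6,133.4,-98.5,0,0,-0.116,100]'
python3 -m inch '[0,0,0,0,0,0,100]'
python3 - <<'E'
from fit import *
print(fit("lens_block",[.456,-.313,.347]))
im=bot.camera("scene"); cv2.imwrite("pics/s1.png",cv2.resize(im[200:380,100:340],None,fx=3,fy=3,interpolation=cv2.INTER_CUBIC))
print(bot.get_obs()["eef_pos"])
E
```

```text
clock: 2.97
eef_pos: [0.4601, -0.3094, 0.1178]
tool_rot: [0.984, 0.177, -0.0, -0.002]
ft_force: [0.5, -1.3, 0.2]
grip_width: 0.0853
grasp_force: 0.0
clock: 3.05
eef_pos: [0.4571, -0.312, 0.1195]
tool_rot: [0.985, 0.175, -0.001, -0.001]
ft_force: [0.1, -0.2, -1.1]
grip_width: 0.0854
grasp_force: 0.0
lens_block ('top',) [ 0.4558 -0.3159  0.2778] 1.498 [(0.75, np.float64(8.9), 181, 237, 245)]
lens_block ('scene',) [ 0.4565 -0.3129  0.3395] 0.033 [(0.84, np.float64(2.1), 919, 926, 969)]
lens_block ('top', 'scene') [ 0.4554 -0.3138  0.351 ] 1.584 [(0.75, np.float64(8.9), 181, 237, 245), (0.84, np.float64(2.1), 919, 926, 969)]
[ 0.45542644 -0.31376243  0.35095777]
[ 0.45555423 -0.31490461  0.12171225]
```

View pics/s1.png

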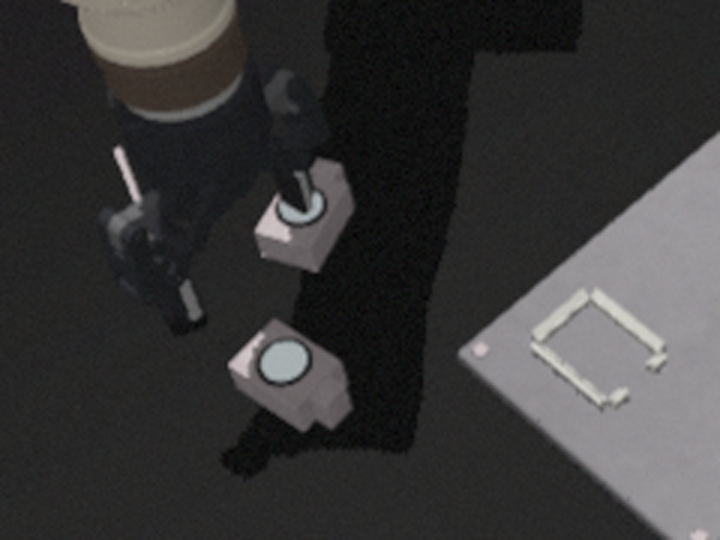

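```bash
python3 -m inch '[0,0,-30,0,0,0,100, 0,0,-55,0,0,0,100, 0,0,-75,0,0,0,100, 0,0,-86,0,0,0,100, 0,0,-86,0,0,0,100]' && python3 -m inch '[0,0,0,0,0,0,60, 0,0,0,0,0,0,45,0,0,0,0,0,0,30,0,0,0,0,0,0,0,0,0,0,0,0,0,0,0,0,0,0,0,0,0,0,0,0,0,0,0,0]'; python3 -m inch '[0,0,0,0,0,0,0,0,0,0,0,0,0,0]'
python3 -m inch '[0,0,15,0,0,0,0,0,0,35,0,0,0,0,0,0,60,0,0,0,0,0,0,60,0,0,0,0]'
python3 - <<'E'
from fit import *
im=bot.camera("scene"); cv2.imwrite("pics/s2.png",cv2.resize(im[200:380,100:340],None,fx=3,fy=3,interpolation=cv2.INTER_CUBIC))
print(bot.get_obs()["eef_pos"])
E
```

```text
clock: 3.72
eef_pos: [0.4535, -0.3135, 0.0327]
tool_rot: [0.985, 0.172, -0.002, -0.002]
ft_force: [0.1, -0.4, -0.1]
grip_width: 0.0855
grasp_force: 0.0
clock: 4.3
eef_pos: [0.4565, -0.3138, 0.0353]
tool_rot: [0.985, 0.173, 0.0, 0.0]
ft_force: [-0.4, 0.0, -0.4]
grip_width: 0.0008
grasp_force: 0.0
clock: 4.47
eef_pos: [0.4563, -0.3137, 0.0349]
tool_rot: [0.985, 0.173, 0.0, 0.0]
ft_force: [0.3, -0.2, -0.5]
grip_width: -0.0
grasp_force: 0.0
clock: 4.8
eef_pos: [0.459, -0.3156, 0.0996]
tool_rot: [0.985, 0.173, 0.003, 0.003]
ft_force: [-0.4, -0.3, 1.4]
grip_width: -0.0004
grasp_force: 0.0
[ 0.45832765 -0.31512207  0.09775594]
```

View pics/s2.png

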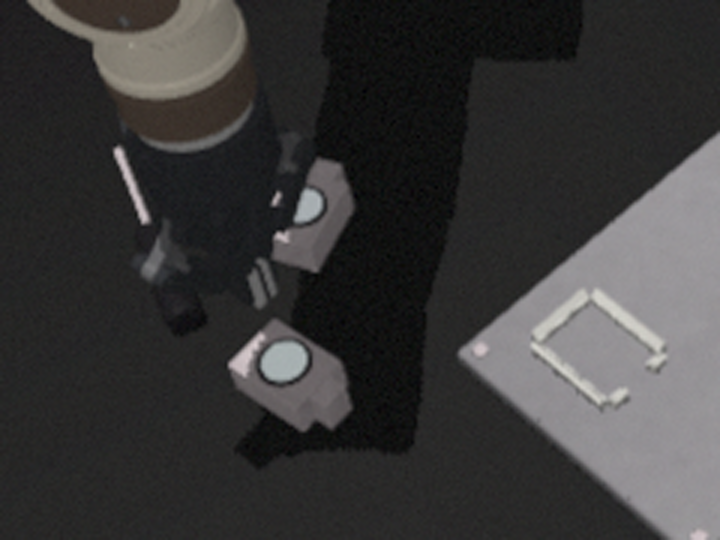

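Run:
```python
from fit import *
for i in range(2):
    o=bot.get_obs(); print(o["clock"],np.round(o["eef_pos"],4),np.round(o["tool_rot"],4),np.round(o["joint_pos"],4))
for z in(.03,.06,.076,.1,.12,.15): print(z,pix("scene",[.4583,-.315,z]),(pix("scene",[.4583,-.315,z])-[100,200])*3)
fit("lens_block",[.456,-.313,.347],cams=("scene",))
```

```text
4.85 [ 0.4583 -0.3151  0.0978] [0.9849 0.1731 0.0022 0.0022] [-0.6023  0.4255 -0.0596  1.0794  0.      2.1914]
4.85 [ 0.4583 -0.3151  0.0978] [0.9849 0.1731 0.0022 0.0022] [-0.6023  0.4255 -0.0596  1.0794  0.      2.1914]
0.03 [193.53673858 321.36283666] [280.61021574 364.08850999]
0.06 [190.64644327 313.01134752] [271.93932982 339.03404255]
0.076 [189.05013594 308.39882804] [267.15040781 325.19648411]
0.1 [186.58023285 301.26205941] [259.74069855 303.78617824]
0.12 [184.44950442 295.10533372] [253.34851325 285.31600116]
0.15 [181.12237738 285.49162216] [243.36713213 256.47486649]
lens_block ('scene',) [ 0.4566 -0.3128  0.3364] 0.035 [(0.72, np.float64(2.6), 919, 926, 966)]
```

Run:
```python
from fit import *
im=cv2.imread("pics/s2.png"); a=np.clip((im[200:450,80:400].astype(float)/90)**.6*255,0,255).astype(np.uint8)
cv2.imwrite("pics/s2b.png",cv2.resize(a,None,fx=2.4,fy=2.4,interpolation=cv2.INTER_CUBIC))
```

```text
(no output)
```

View pics/s2b.png

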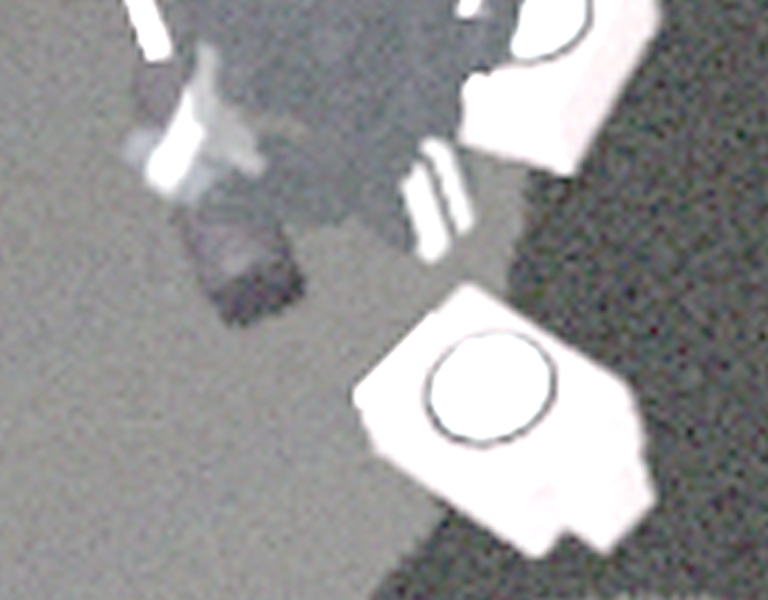

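```bash
python3 -m inch '[0,-40,0,0,0,0,0,0,-80,0,0,0,0,0,0,-90,0,0,0,0,0,0,-90,-25,0,0,0,0,0,-90,-50,0,0,0,0,0,-90,-62,0,0,0,0,0,-90,-68,0,0,0,0,0,-90,-68,0,0,0,0]'
python3 -m inch '[0,0,0,0,0,0,0,0,0,0,0,0,0,0]'|grep -E "pos|force"
python3 -m inch '[0,0,-2,0,0,0,0,0,0,-3,0,0,0,0,0,0,-3,0,0,0,0]'|grep -E "pos|force"
python3 -m inch '[0,0,-1,0,0,0,0,0,0,-2,0,0,0,0,0,0,-2,0,0,0,0]'|grep -E "pos|force"
python3 -m inch '[0,0,-1,0,0,0,0,0,0,-1,0,0,0,0]'|grep -E "pos|force"
```

```text
clock: 5.62
eef_pos: [0.4544, -0.4021, 0.0238]
tool_rot: [0.985, 0.173, -0.002, -0.002]
ft_force: [0.6, 0.7, 0.7]
grip_width: 0.0002
grasp_force: 0.0
eef_pos: [0.4569, -0.4042, 0.0278]
ft_force: [-0.4, -1.0, 0.4]
grasp_force: 0.0
eef_pos: [0.4566, -0.404, 0.0245]
ft_force: [-0.1, -0.4, -1.0]
grasp_force: 0.0
eef_pos: [0.4562, -0.4037, 0.0218]
ft_force: [-0.2, -0.7, 0.3]
grasp_force: 0.0
eef_pos: [0.4562, -0.4037, 0.0207]
ft_force: [0.4, -0.1, 1.1]
grasp_force: 0.0
```

```bash
python3 -m inch '[0,0,-1,0,0,0,0,0,0,-2,0,0,0,0,0,0,-2,0,0,0,0]'|grep -E "pos|ft_force"
python3 -m inch '[0,0,-1,0,0,0,0,0,0,-2,0,0,0,0,0,0,-2,0,0,0,0]'|grep -E "pos|ft_force"
python3 - <<'E'
from fit import *
im=bot.camera("scene"); b=im[270:400,60:270]
a=np.clip((b.astype(float)/120)**.6*255,0,255).astype(np.uint8)
cv2.imwrite("pics/s3.png",cv2.resize(a,None,fx=3.8,fy=3.8,interpolation=cv2.INTER_CUBIC))
o=bot.get_obs();print(o["eef_pos"])
for z in(-.005,0,.02,.04): print(z,(pix("scene",[.4562,-.4037,z])-[60,270])*3.8)
E
```

```text
eef_pos: [0.4561, -0.4037, 0.0186]
ft_force: [-0.4, 0.7, -0.2]
eef_pos: [0.4562, -0.4037, 0.0167]
ft_force: [0.5, -1.0, 0.5]
[ 0.45614859 -0.40370157  0.01674175]
-0.005 [360.49748757 316.65161307]
0 [358.13724568 311.88931034]
0.02 [348.51568468 292.47571276]
0.04 [338.59507053 272.45871025]
```

View pics/s3.png

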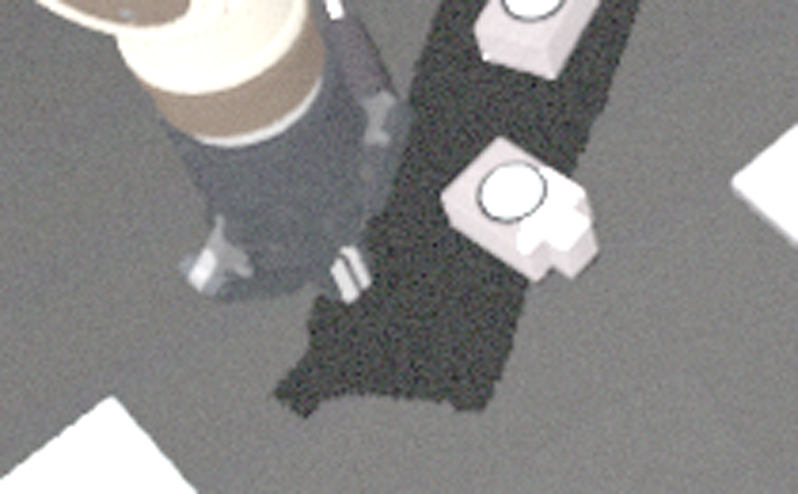

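```bash
for i in 1; do :; done
python3 -m inch '[0,0,-1,0,0,0,0,0,0,-2,0,0,0,0,0,0,-2,0,0,0,0]'|grep -E "pos|ft_force"
python3 -m inch '[0,0,-1,0,0,0,0,0,0,-2,0,0,0,0,0,0,-2,0,0,0,0]'|grep -E "pos|ft_force"
python3 -m inch '[0,0,-1,0,0,0,0,0,0,-2,0,0,0,0,0,0,-2,0,0,0,0]'|grep -E "pos|ft_force"
```

```text
eef_pos: [0.4561, -0.4037, 0.0147]
ft_force: [0.8, -0.3, -0.2]
eef_pos: [0.4561, -0.4037, 0.0126]
ft_force: [-0.4, 0.6, 0.6]
eef_pos: [0.4561, -0.4036, 0.0106]
ft_force: [0.5, 0.0, -0.4]
```

```bash
python3 -m inch '[0,0,-1,0,0,0,0,0,0,-2,0,0,0,0,0,0,-2,0,0,0,0]'|grep -E "pos|ft_force"
python3 -m inch '[0,0,-1,0,0,0,0,0,0,-2,0,0,0,0,0,0,-2,0,0,0,0]'|grep -E "pos|ft_force"
python3 -m inch '[0,0,-1,0,0,0,0,0,0,-1,0,0,0,0]'|grep -E "pos|ft_force"
python3 - <<'E'
from h import *
o=bot.get_obs(); print(o["ft_force"],o["clock"])
E
```

```text
eef_pos: [0.4562, -0.4036, 0.0086]
ft_force: [-0.7, -0.7, 0.1]
eef_pos: [0.4561, -0.4037, 0.0066]
ft_force: [-0.2, 0.1, -0.1]
eef_pos: [0.4562, -0.4037, 0.0057]
ft_force: [-0.2, 0.1, -0.9]
[-0.15724105  0.06894203 -0.9161036 ] 8.4167
```

```bash
python3 -m inch '[0,0,-1,0,0,0,0,0,0,-2,0,0,0,0,0,0,-2,0,0,0,0]'|grep -E "pos|ft_force"
python3 -m inch '[0,0,-1,0,0,0,0,0,0,-1,0,0,0,0]'|grep -E "pos|ft_force"
python3 -m inch '[0,0,-1,0,0,0,0,0,0,-1,0,0,0,0]'|grep -E "pos|ft_force"
python3 - <<'E'
from fit import *
im=bot.camera("scene"); b=im[270:400,60:270]
a=np.clip((b.astype(float)/120)**.6*255,0,255).astype(np.uint8)
cv2.imwrite("pics/s4.png",cv2.resize(a,None,fx=3.8,fy=3.8,interpolation=cv2.INTER_CUBIC))
E
```

```text
eef_pos: [0.4561, -0.4037, 0.0036]
ft_force: [0.4, 0.7, -0.3]
eef_pos: [0.4562, -0.4037, 0.0027]
ft_force: [1.0, 0.2, -0.7]
eef_pos: [0.4562, -0.4037, 0.0018]
ft_force: [-0.2, 0.1, 0.2]
```

View pics/s4.png

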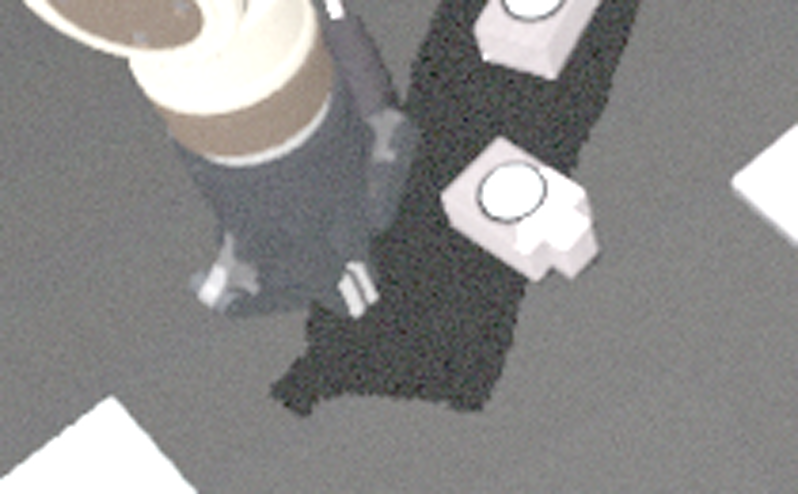

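Run:
```python
from fit import *
def e(b): return cv2.resize(np.clip((b.astype(float)/130)**.6*255,0,255).astype(np.uint8),(400,300),interpolation=cv2.INTER_CUBIC)
t=cv2.imread("pics/top0.png"); s=cv2.imread("pics/scene0.png"); n=bot.camera("top"); cv2.imwrite("pics/top1.png",n)
m=np.vstack([np.hstack([e(t[340:430,520:640]),e(s[135:225,0:120])]),np.hstack([e(n[210:300,430:550]),e(cv2.imread("pics/s4.png")[200:380,220:460])])])
cv2.imwrite("pics/m.png",m)
P=[.2234,-.4466,.2185]
for z in(.2185,.2185-.009,.2185-.022): print(z,pix("top",[P[0],P[1],z]),pix("scene",[P[0],P[1],z]))
print(pix("top",[.4562,-.4037,0]))
```

```text
0.2185 [565.36804271 357.81040752] [ 48.76493468 211.83345624]
0.2095 [562.76189645 357.37471438] [ 50.70951415 215.23608025]
0.1965 [559.09971391 356.76247405] [ 53.46957794 220.06563826]
[485.98354027 248.85787693]
```

View pics/m.png

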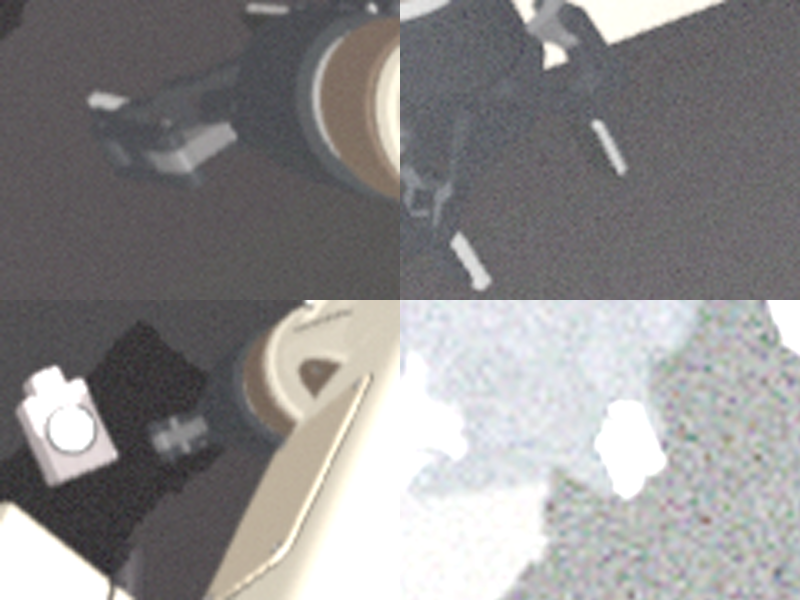

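```bash
python3 -m inch '[0,0,-1,0,0,0,0,0,0,-2,0,0,0,0,0,0,-2,0,0,0,0]'|grep -E "pos|ft_force"
python3 -m inch '[0,0,-1,0,0,0,0,0,0,-1,0,0,0,0]'|grep -E "pos|ft_force"
python3 -m inch '[0,0,-1,0,0,0,0,0,0,-1,0,0,0,0]'|grep -E "pos|ft_force"
python3 -m inch '[0,0,-1,0,0,0,0,0,0,-1,0,0,0,0]'|grep -E "pos|ft_force"
```

```text
eef_pos: [0.4561, -0.4036, -0.0004]
ft_force: [-0.5, 0.4, -0.1]
eef_pos: [0.4562, -0.4037, -0.0013]
ft_force: [-0.3, -0.1, 0.3]
eef_pos: [0.4562, -0.4037, -0.0023]
ft_force: [-0.9, -0.4, -0.7]
eef_pos: [0.4562, -0.4037, -0.0033]
ft_force: [-0.3, 0.4, -0.6]
```

```bash
python3 -m inch '[0,0,-1,0,0,0,0,0,0,-1,0,0,0,0]'|grep -E "pos|ft_force"
python3 -m inch '[0,0,-1,0,0,0,0,0,0,-1,0,0,0,0]'|grep -E "pos|ft_force"
python3 -m inch '[0,0,-1,0,0,0,0,0,0,-1,0,0,0,0]'|grep -E "pos|ft_force"
python3 -m inch '[0,0,-1,0,0,0,0,0,0,-1,0,0,0,0]'|grep -E "pos|ft_force"
```

```text
eef_pos: [0.4562, -0.4037, -0.0043]
ft_force: [-0.0, 0.1, -0.2]
eef_pos: [0.4562, -0.4037, -0.0053]
ft_force: [-1.0, 0.4, 1.2]
eef_pos: [0.4562, -0.4037, -0.0063]
ft_force: [-0.1, 0.3, -0.5]
eef_pos: [0.4562, -0.4037, -0.0073]
ft_force: [-0.5, -0.5, -0.1]
```

```bash
python3 -m inch '[0,0,-1,0,0,0,0,0,0,-1,0,0,0,0]'|grep -E "pos|ft_force"
python3 -m inch '[0,0,-1,0,0,0,0,0,0,-1,0,0,0,0]'|grep -E "pos|ft_force"
python3 -m inch '[0,0,-1,0,0,0,0,0,0,-1,0,0,0,0]'|grep -E "pos|ft_force"
python3 -m inch '[0,0,-1,0,0,0,0,0,0,-1,0,0,0,0]'|grep -E "pos|ft_force"
python3 -m inch '[0,0,-1,0,0,0,0,0,0,-1,0,0,0,0]'|grep -E "pos|ft_force"
```

```text
eef_pos: [0.4562, -0.4037, -0.0083]
ft_force: [-0.1, 0.1, -0.1]
eef_pos: [0.4562, -0.4037, -0.0093]
ft_force: [0.4, -0.7, 0.0]
eef_pos: [0.4562, -0.4037, -0.0103]
ft_force: [0.0, -0.3, -0.3]
eef_pos: [0.4562, -0.4037, -0.0113]
ft_force: [0.4, -0.3, 0.6]
eef_pos: [0.4564, -0.4039, -0.0117]
ft_force: [-0.1, 0.3, 1.9]
```

```bash
python3 -m inch '[0,0,-1,0,0,0,0,0,0,-1,0,0,0,0]'|grep -E "pos|ft_force"
python3 -m inch '[0,0,6,0,0,0,0,0,0,12,0,0,0,0,0,0,12,0,0,0,0]'
python3 - <<'E'
from h import *
o=bot.get_obs(); print(o["joint_pos"],o["clock"])
E
```

```text
eef_pos: [0.4564, -0.4039, -0.0118]
ft_force: [-2.6, 2.4, 7.5]
clock: 11.77
eef_pos: [0.4572, -0.4045, 0.0003]
tool_rot: [0.985, 0.173, 0.001, 0.001]
ft_force: [-0.3, -1.0, 0.5]
grip_width: 0.0001
grasp_force: 0.0
[-7.24427211e-01  6.24040737e-01 -5.19979752e-03  9.39014719e-01
  3.68431713e-06  2.06936125e+00] 11.7667
```

Run:
```python
from h import *
print("s4 tip",world("scene",[154.2,353.7],.0135),"vs .4562 -.4037")
print("s2 tip",world("scene",[187,303],.0978+.0117),"vs .4583 -.3151")
from scipy.optimize import least_squares
f=lambda p:np.r_[pix("top",p)-[570.7,356],pix("scene",p)-[46.5,204]]
r=least_squares(f,[.22,-.44,.22]); print(r.x,r.fun)
print("top1",world("top",[484,250.5],.0135))
```

```text
s4 tip [ 0.46796326 -0.40563538  0.0135    ] vs .4562 -.4037
s2 tip [ 0.46895929 -0.31745728  0.1095    ] vs .4583 -.3151
[ 0.22860696 -0.44389391  0.24163882] [-0.3608497  -0.10861822 -0.39906774 -0.06766916]
top1 [ 0.45042509 -0.39399232  0.0135    ]
```

```bash
python3 -m inch '[0,0,35,0,0,0,0,0,20,60,0,0,0,40,0,55,62,0,0,0,100,0,90,62,0,0,0,100,0,90,62,0,0,0,100,0,90,62,0,0,0,100]'|grep -E "pos|ft_f|width"
python3 -m inch '[0,0,-25,0,0,0,100,0,0,-45,0,0,0,100,0,0,-58,0,0,0,100,0,0,-64,0,0,0,100,0,0,-64,0,0,0,100,0,0,-64,0,0,0,100]'|grep -E "pos|ft_f|width"
python3 -m inch '[0,0,0,0,0,0,60, 0,0,0,0,0,0,45,0,0,0,0,0,0,30,0,0,0,0,0,0,0,0,0,0,0,0,0,0,0,0,0,0,0,0,0,0,0,0,0,0,0,0]'|grep -E "pos|ft_f|width|grasp"
python3 -m inch '[0,0,15,0,0,0,0,0,0,35,0,0,0,0,0,0,60,0,0,0,0,0,0,60,0,0,0,0,0,0,60,0,0,0,0]'|grep -E "clo|pos|ft_f|width|grasp"
```

```text
eef_pos: [0.4563, -0.3122, 0.0611]
ft_force: [0.8, -0.9, 0.2]
grip_width: 0.0605
eef_pos: [0.4564, -0.3146, -0.0032]
ft_force: [0.8, -0.6, 0.7]
grip_width: 0.0849
eef_pos: [0.4571, -0.3143, -0.0019]
ft_force: [-0.9, 0.2, 6.1]
grip_width: 0.0427
grasp_force: 64.2
clock: 13.77
eef_pos: [0.4571, -0.3143, 0.0576]
ft_force: [-0.8, -0.2, -3.7]
grip_width: 0.0428
grasp_force: 63.3
```

```bash
python3 -m inch '[25,40,0,0,0,-0.05,0,45,76,0,0,0,-0.1,0,65,110,0,0,0,-0.152,0,86,145,0,0,0,-0.152,0,104,174.5,0,0,0,-0.152,0,104,174.5,0,0,0,-0.152,0,104,174.5,0,0,0,-0.152,0,104,174.5,0,0,0,-0.152,0]'|grep -E "clo|pos|rot|ft_f|width|grasp"
python3 - <<'E'
from fit import *
fit("lens_block",[.5597,-.1386,.195],z0=.06,thr=115)
for c in("top","scene"):
    for r in bot.spot_point(c,"pocket")[:2]: print(c,r["confidence"],world(c,r["uv"],.014))
im=bot.camera("scene"); cv2.imwrite("pics/s5.png",cv2.resize(im[210:390,220:460],None,fx=3,fy=3,interpolation=cv2.INTER_CUBIC))
o=bot.get_obs(); print(o["eef_pos"],o["tool_rot"])
E
```

```text
clock: 14.43
eef_pos: [0.5586, -0.1388, 0.0548]
tool_rot: [0.995, 0.098, -0.002, -0.0]
ft_force: [-0.5, -0.1, -3.3]
grip_width: 0.0425
grasp_force: 63.2
lens_block ('scene',) [ 0.6061 -0.0861 -0.1902] 1.0 [(0.57, np.float64(8.0), 128, 648, 131)]
scene 0.6 [ 0.55993239 -0.13066624  0.014     ]
[ 0.55983916 -0.14029773  0.05691902] [ 9.95299821e-01  9.68414467e-02 -2.79369618e-05  2.71212651e-06]
```

View pics/s5.png

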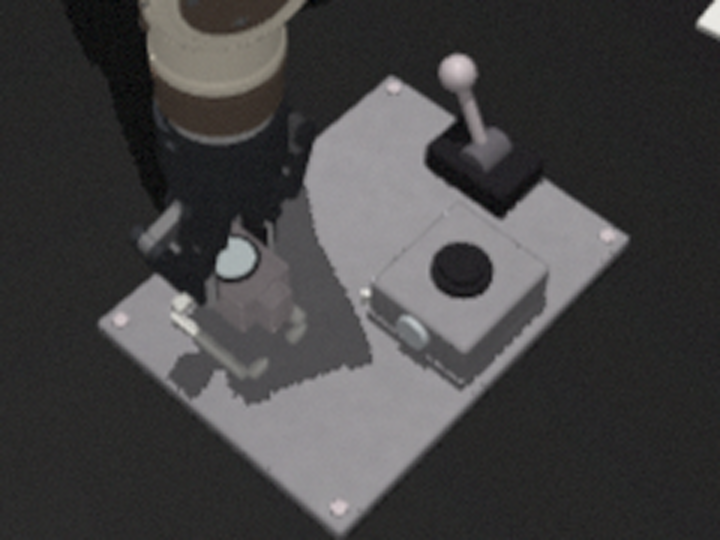

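```bash
python3 -m inch '[0.5,0.7,-15,0,0,0,0,0.5,0.7,-26,0,0,0,0,0.5,0.7,-32,0,0,0,0,0.5,0.7,-34,0,0,0,0,0.5,0.7,-34,0,0,0,0]'|grep -E "clo|pos|ft_f|width|grasp"
python3 -m inch '[0,0,-2,0,0,0,0,0,0,-4,0,0,0,0,0,0,-4,0,0,0,0]'|grep -E "pos|ft_f"
python3 -m inch '[0,0,-1,0,0,0,0,0,0,-2,0,0,0,0]'|grep -E "pos|ft_f"
python3 -m inch '[0,0,-1,0,0,0,0,0,0,-2,0,0,0,0]'|grep -E "pos|ft_f"
```

```text
clock: 15.2
eef_pos: [0.5598, -0.1385, 0.0219]
ft_force: [-0.5, 0.1, -3.0]
grip_width: 0.0428
grasp_force: 63.2
eef_pos: [0.5609, -0.1386, 0.019]
ft_force: [0.3, 0.4, -2.7]
eef_pos: [0.5611, -0.1386, 0.0172]
ft_force: [0.8, -0.8, -3.2]
eef_pos: [0.5609, -0.1386, 0.0149]
ft_force: [0.4, -1.2, -2.9]
```

```bash
python3 -m inch '[0,0,-1,0,0,0,0,0,0,-2,0,0,0,0]'|grep -E "pos|ft_f"
python3 -m inch '[0,0,-1,0,0,0,0,0,0,-1,0,0,0,0]'|grep -E "pos|ft_f"
python3 -m inch '[0,0,-1,0,0,0,0,0,0,-1,0,0,0,0]'|grep -E "pos|ft_f"
python3 -m inch '[0,0,-1,0,0,0,0,0,0,-1,0,0,0,0]'|grep -E "pos|ft_f"
```

```text
eef_pos: [0.5608, -0.1386, 0.0128]
ft_force: [-0.3, -0.4, -2.9]
eef_pos: [0.5608, -0.1386, 0.0121]
ft_force: [-2.0, 0.1, -0.3]
eef_pos: [0.5608, -0.1386, 0.0121]
ft_force: [-2.3, 1.1, 6.0]
eef_pos: [0.5608, -0.1386, 0.0121]
ft_force: [-5.6, 0.6, 11.1]
```

```bash
python3 -m inch '[0,0,3,0,0,0,0,0,0,3,0,0,0,60,0,0,3,0,0,0,75,0,0,3,0,0,0,75,0,0,3,0,0,0,75,0,0,3,0,0,0,75]'|grep -E "clo|pos|ft_f|width"
python3 -m inch '[0,0,20,0,0,0,75,0,0,50,0,0,0,75,0,0,90,0,0,0,100,-40,10,110,0,0,0,100,-80,20,110,0,0,0,100,-120,40,110,0,0,0,100,-120,60,110,0,0,0,100]'|grep -E "clo|pos|ft_f|width"
python3 - <<'E'
from fit import *
fit("lens_block",[.5597,-.1386,.195],z0=.014,thr=130,cams=("scene",))
for n in("lens_block","pocket"):
  for c in("top","scene"):
    for r in bot.spot_point(c,n)[:3]: print(n,c,round(r["confidence"],2),np.round(world(c,r["uv"],.014),4))
b=fit("slit_slide",[.4073,.3096,-.1426],thr=90)
E
```

```text
clock: 16.95
eef_pos: [0.5608, -0.1386, 0.0127]
ft_force: [0.3, -0.3, 0.2]
grip_width: 0.0642
clock: 17.53
eef_pos: [0.4328, -0.0783, 0.1218]
ft_force: [-1.2, 0.8, -0.2]
grip_width: 0.0853
lens_block ('scene',) [ 0.5506 -0.131   0.3078] 0.303 [(0.85, np.float64(6.6), 705, 949, 1081)]
lens_block scene 0.81 [ 0.3578 -0.2508  0.014 ]
lens_block scene 0.72 [ 0.5649 -0.1321  0.014 ]
pocket scene 0.82 [ 0.5621 -0.1341  0.014 ]
slit_slide ('top',) [ 0.4067  0.3088 -0.1424] 0.045 [(0.89, np.float64(1.6), 1189, 1189, 1302)]
slit_slide ('scene',) [ 0.4075  0.31   -0.1404] 0.039 [(0.69, np.float64(6.0), 906, 964, 952)]
slit_slide ('top', 'scene') [ 0.4076  0.3094 -0.1354] 0.1 [(0.89, np.float64(1.6), 1189, 1189, 1302), (0.69, np.float64(6.0), 906, 964, 952)]
```

```bash
python3 -m inch '[-10,40,0,0,0,-0.1,100,-20,80,0,0,0,-0.2,100,-30,120,0,0,0,-0.3,100,-40,160,0,0,0,-0.337,100,-50,200,0,0,0,-0.337,100,-60,240,0,0,0,-0.337,100,-65,280,0,0,0,-0.337,100,-70,320,0,0,0,-0.337,100]'|grep -E "clo|pos|ft_f|width"
python3 -m inch '[-4,38,0,0,0,0,100,-7.7,74,0,0,0,0,100,-7.7,74,-30,0,0,0,100,-7.7,74,-50,0,0,0,100,-7.7,74,-50,0,0,0,100,-7.7,74,-50,0,0,0,100,-7.7,74,-50,0,0,0,100]'|grep -E "clo|pos|rot|ft_f|width"
python3 - <<'E'
from fit import *
fit("slit_slide",[.4073,.3096,-.1426],thr=90)
o=bot.get_obs(); print(o["eef_pos"])
E
```

```text
clock: 18.7
eef_pos: [0.3746, -0.0264, 0.123]
ft_force: [0.6, 0.1, -0.3]
grip_width: 0.0855
clock: 19.28
eef_pos: [0.3645, 0.0018, 0.0731]
tool_rot: [0.999, -0.026, -0.0, -0.034]
ft_force: [0.5, 0.4, 0.8]
grip_width: 0.0857
slit_slide ('top',) [ 0.4064  0.3089 -0.1412] 0.048 [(0.92, np.float64(1.3), 1232, 1245, 1310)]
slit_slide ('scene',) [ 0.4075  0.3102 -0.142 ] 0.039 [(0.64, np.float64(2.2), 865, 894, 950)]
slit_slide ('top', 'scene') [ 0.4076  0.3094 -0.1408] 0.1 [(0.92, np.float64(1.3), 1232, 1245, 1310), (0.64, np.float64(2.2), 865, 894, 950)]
[0.36557995 0.00133734 0.0739125 ]
```

Run:
```python
from h import *
o=bot.get_obs(); print(o["clock"],o["joint_pos"].round(3),o["eef_pos"].round(4),o["tool_rot"].round(4))
```

```text
19.4833 [-0.054  0.114 -0.569  0.887  0.067  3.141] [0.3656 0.0013 0.0739] [ 0.9991 -0.0267  0.0011 -0.0337]
```

```bash
python3 -m inch '[0,0,0,0,0,0.12,100,0,0,0,0,0,0.24,100,0,0,0,0,0,0.36,100,0,0,0,0,0,0.48,100,0,0,0,0,0,0.6,100,0,0,0,0,0,0.72,100,0,0,0,0,0,0.84,100,0,0,0,0,0,0.96,100]'|grep -E "clo|pos|rot|ft_f"
python3 - <<'E'
from h import *
o=bot.get_obs(); print(o["clock"],o["joint_pos"].round(3),o["eef_pos"].round(4),o["tool_rot"].round(4))
E
```

```text
clock: 20.15
eef_pos: [0.3654, 0.0012, 0.0738]
tool_rot: [0.897, 0.44, -0.015, -0.03]
ft_force: [-0.4, -0.1, -0.2]
20.15 [-0.03   0.157 -0.518  0.95   0.039  2.199] [0.3654 0.0012 0.0738] [ 0.8973  0.4401 -0.0147 -0.0296]
```

Run:
```python
from h import *
from scipy.spatial.transform import Rotation as R
o=bot.get_obs(); c=R.from_quat(o["tool_rot"]); 
t=R.from_quat([np.cos(1.5),np.sin(1.5),0,0]); rv=(t*c.inv()).as_rotvec(); print(rv)
half=R.from_rotvec(rv*0+[0,0,0])
# straighten with a 0.9 turn
y=2*np.arctan2(o["tool_rot"][1],o["tool_rot"][0]); p=(y+.9)/2
print(y,(R.from_quat([np.cos(p),np.sin(p),0,0])*c.inv()).as_rotvec(), 3.0-(y+.9))
```

```text
[ 0.03047545 -0.07387141  2.08705288]
0.9120544106321092 [-0.01378113 -0.06705519  0.89966246] 1.1879455893678907
```

```bash
python3 -m inch '[0,20,10,-0.002,-0.008,0.11,100,0,40,20,-0.003,-0.017,0.22,100,0,60,20,-0.005,-0.025,0.33,100,0,80,20,-0.007,-0.034,0.45,100,0,100,20,-0.009,-0.042,0.56,100,0,120,20,-0.01,-0.05,0.67,100,0,140,20,-0.012,-0.058,0.79,100,0,150,20,-0.014,-0.067,0.9,100]'|grep -E "clo|pos|rot|ft_f"
python3 -m inch '[0,20,0,0,0,0.12,100,0,40,0,0,0,0.24,100,0,60,0,0,0,0.36,100,0,80,0,0,0,0.48,100,0,100,0,0,0,0.6,100,0,120,0,0,0,0.72,100,0,140,0,0,0,0.84,100,0,150,0,0,0,0.96,100]'|grep -E "clo|pos|rot|ft_f"
python3 -m inch '[0,5,0,0,0,0.12,100,-2.6,14.8,-10,0,0,0.228,100,-2.6,14.8,-22,0,0,0.228,100,-2.6,14.8,-22,0,0,0.228,100,-2.6,14.8,-22,0,0,0.228,100,-2.6,14.8,-22,0,0,0.228,100]'|grep -E "clo|pos|rot|ft_f"
python3 - <<'E'
from h import *
o=bot.get_obs(); q=o["tool_rot"]; print(o["clock"],o["joint_pos"].round(3),o["eef_pos"].round(4),q.round(4),2*np.arctan2(q[1],q[0]))
E
```

```text
clock: 20.82
eef_pos: [0.3655, 0.1535, 0.094]
tool_rot: [0.616, 0.788, 0.001, 0.0]
ft_force: [0.6, 0.2, 0.0]
clock: 21.48
eef_pos: [0.3653, 0.3039, 0.0939]
tool_rot: [0.183, 0.983, 0.001, 0.001]
ft_force: [-0.3, -0.5, 0.0]
clock: 21.98
eef_pos: [0.3624, 0.3162, 0.0717]
tool_rot: [0.074, 0.997, -0.0, 0.001]
ft_force: [1.4, -0.2, 0.9]
21.9833 [ 0.718  0.324 -0.293  0.954 -0.001  0.866] [0.3624 0.3162 0.0717] [ 7.370e-02  9.973e-01 -4.000e-04  6.000e-04] 2.9940042606028805
```

```bash
python3 -m inch '[0.4,0,-30,0,0,0.006,100,0.4,0,-52,0,0,0.006,100,0.4,0,-66,0,0,0.006,100,0.4,0,-73,0,0,0.006,100,0.4,0,-73,0,0,0.006,100]'|grep -E "clo|pos|ft_f|width"
python3 -m inch '[0,0,0,0,0,0,60, 0,0,0,0,0,0,45,0,0,0,0,0,0,30,0,0,0,0,0,0,15,0,0,0,0,0,0,0,0,0,0,0,0,0,0,0,0,0,0,0,0,0]'|grep -E "clo|pos|ft_f|width|grasp"
python3 -m inch '[0,0,0,0,0,0,0,0,0,0,0,0,0,0]'|grep -E "clo|pos|rot|ft_f|width|grasp"
```

```text
clock: 22.4
eef_pos: [0.3619, 0.3153, -0.0027]
ft_force: [-0.3, -0.4, 0.7]
grip_width: 0.0857
clock: 22.98
eef_pos: [0.3628, 0.3163, -0.0013]
ft_force: [-0.9, -1.3, 4.3]
grip_width: 0.0107
grasp_force: 59.6
clock: 23.15
eef_pos: [0.3628, 0.3163, -0.0013]
tool_rot: [0.07, 0.998, -0.0, 0.001]
ft_force: [-0.1, -1.3, 5.6]
grip_width: 0.011
grasp_force: 59.6
```

```bash
python3 -m inch '[0,0,15,0,0,0,0,0,0,40,0,0,0,0,0,0,65,0,0,0,0,0,-30,65,0,0,0,0,0,-65,65,0,0,0,0,0,-100,65,0,0,0,0,0,-135,65,0,0,0.06,0,0,-170,65,0,0,0.12,0]'|grep -E "clo|pos|ft_f|width|grasp"
python3 -m inch '[0,-35,0,0,0,0.05,0,0,-70,0,0,0,0.1,0,0,-105,0,0,0,0.15,0,0,-140,0,0,0,0.2,0,0,-175,0,0,0,0.217,0,0,-205,0,0,0,0.217,0,0,-216.8,0,0,0,0.217,0,0,-216.8,0,0,0,0.217,0]'|grep -E "clo|pos|ft_f|width|grasp"
python3 -m inch '[0,0,0,0,0,0,0,0,0,0,0,0,0,0]'|grep -E "clo|pos|rot|ft_f|width|grasp"
python3 - <<'E'
from fit import *
o=bot.get_obs(); q=o["tool_rot"]; print(o["eef_pos"].round(4),2*np.arctan2(q[1],q[0])-np.pi, o["joint_pos"].round(3))
fit("slit_slide",[.407,-.062,.195],z0=.065,thr=90)
E
```

```text
clock: 23.82
eef_pos: [0.3615, 0.1447, 0.0627]
ft_force: [0.6, -0.5, -1.7]
grip_width: 0.0109
grasp_force: 58.9
clock: 24.48
eef_pos: [0.3621, -0.0729, 0.0628]
ft_force: [0.4, 1.2, -1.6]
grip_width: 0.0111
grasp_force: 59.0
clock: 24.65
eef_pos: [0.3619, -0.0701, 0.0628]
tool_rot: [-0.098, 0.995, -0.0, 0.0]
ft_force: [-1.9, 1.2, -1.8]
grip_width: 0.0111
grasp_force: 59.0
[ 0.3619 -0.0701  0.0628] 0.19637884703996988 [-0.191  0.137 -0.576  0.858 -0.    -0.387]
slit_slide ('top',) [ 0.4016 -0.0626  0.2572] 0.307 [(0.74, np.float64(172.3), 1427, 1427, 2071)]
slit_slide ('scene',) [ 0.4085 -0.0599  0.2007] 0.119 [(0.59, np.float64(6.1), 1137, 1207, 1232)]
slit_slide ('top', 'scene') [ 0.4083 -0.0601  0.201 ] 0.43 [(0.74, np.float64(172.3), 1427, 1427, 2071), (0.59, np.float64(6.1), 1137, 1207, 1232)]
```

```bash
python3 -m inch '[35,6.4,0,0,0,0,0,70,13.3,0,0,0,0,0,101,19.4,0,0,0,0,0,101,19.4,-20,0,0,0,0,101,19.4,-38,0,0,0,0,101,19.4,-46,0,0,0,0,101,19.4,-46,0,0,0,0,101,19.4,-46,0,0,0,0]'|grep -E "clo|pos|ft_f|width|grasp"
python3 -m inch '[0,0,0,0,0,0,0]'|grep -E "clo|pos|rot|ft_f|width|grasp"
python3 - <<'E'
from fit import *
from scipy.spatial.transform import Rotation as R
o=bot.get_obs(); q=o["tool_rot"]; t=R.from_quat(q).as_matrix(); print(o["eef_pos"].round(4),2*np.arctan2(q[1],q[0])-np.pi,"tool z",t[:,2].round(4))
d=o["eef_pos"][:2]-[.5825,-.0475]; c,s=np.cos(.195),np.sin(.195); print("stand",c*d[0]+s*d[1],-s*d[0]+c*d[1])
for c_ in("scene","top"):
  for r in bot.spot_point(c_,"slit_slide_tip")[:2]:
    w=world(c_,r["uv"],.017); d=w[:2]-[.5825,-.0475]; print(c_,round(r["confidence"],2),w.round(4),"stand",c*d[0]+s*d[1],-s*d[0]+c*d[1])
im=bot.camera("scene"); cv2.imwrite("pics/s6.png",cv2.resize(im[190:390,220:460],None,fx=3,fy=3,interpolation=cv2.INTER_CUBIC))
E
```

```text
clock: 25.52
eef_pos: [0.4626, -0.0508, 0.0168]
ft_force: [0.1, -0.4, -0.9]
grip_width: 0.0112
grasp_force: 59.0
clock: 25.6
eef_pos: [0.4638, -0.0512, 0.0178]
tool_rot: [-0.098, 0.995, -0.001, 0.001]
ft_force: [0.3, -0.5, -1.1]
grip_width: 0.0109
grasp_force: 59.0
[ 0.4638 -0.0512  0.0178] 0.19628846785358434 tool z [ 0.0022 -0.0011 -1.    ]
stand -0.11713527018707202 0.019411944708747
scene 0.94 [0.3115 0.2851 0.017 ] stand -0.20136988369785086 0.3788287143940092
scene 0.58 [ 0.4455 -0.0286  0.017 ] stand -0.13071526294844338 0.04508091552987641
top 0.59 [0.299 0.297 0.017] stand -0.21133118164506814 0.39289081469087506
```

```bash
python3 -m inch '[0,0,-1,0,0,0,0,0,0,-2,0,0,0,0,0,0,-2,0,0,0,0]'|grep -E "pos|ft_f"
python3 -m inch '[0,0,-1,0,0,0,0,0,0,-1,0,0,0,0]'|grep -E "pos|ft_f"
python3 -m inch '[0,0,-1,0,0,0,0,0,0,-1,0,0,0,0]'|grep -E "pos|ft_f"
python3 -m inch '[0,0,-1,0,0,0,0,0,0,-1,0,0,0,0]'|grep -E "pos|ft_f"
```

```text
eef_pos: [0.4634, -0.0513, 0.0152]
ft_force: [-0.3, -0.1, -0.4]
eef_pos: [0.4633, -0.0513, 0.0139]
ft_force: [0.7, 0.3, -1.8]
eef_pos: [0.4633, -0.0513, 0.0129]
ft_force: [-0.5, -0.8, -0.7]
eef_pos: [0.4635, -0.0513, 0.0127]
ft_force: [-2.1, 0.4, 4.0]
```

```bash
python3 -m inch '[0,0.3,1.5,0,0,0,0,4.9,1.3,1.5,0,0,0,0,9.8,2.2,1.5,0,0,0,0,14.7,3.2,1.5,0,0,0,0,17.7,3.8,1.5,0,0,0,0,17.7,3.8,1.5,0,0,0,0]'|grep -E "clo|pos|ft_f|width|grasp"
python3 -m inch '[4.9,1,0,0,0,0,0,9.8,1.9,0,0,0,0,12.8,2.5,0,0,0,0,12.8,2.5,0,0,0,0]'|grep -E "pos|ft_f"
python3 -m inch '[3,0.6,0,0,0,0,0,6,1.2,0,0,0,0,9.8,1.9,0,0,0,0,9.8,1.9,0,0,0,0]'|grep -E "pos|ft_f|width"
```

```text
clock: 27.0
eef_pos: [0.4824, -0.0473, 0.0135]
ft_force: [-0.9, -0.3, -2.0]
grip_width: 0.011
grasp_force: 59.0$: bad value
$: bad value
```

```bash
python3 -m inch '[4.9,1,0,0,0,0,0, 9.8,1.9,0,0,0,0,0, 12.8,2.5,0,0,0,0,0, 12.8,2.5,0,0,0,0,0]'|grep -E "pos|ft_f"
python3 -m inch '[3,0.6,0,0,0,0,0, 6,1.2,0,0,0,0,0, 9.8,1.9,0,0,0,0,0, 9.8,1.9,0,0,0,0,0]'|grep -E "pos|ft_f|width"
```

```text
eef_pos: [0.4951, -0.0449, 0.0137]
ft_force: [-0.2, -0.8, -1.2]
eef_pos: [0.5049, -0.043, 0.0137]
ft_force: [-0.4, -0.1, -1.3]
grip_width: 0.0109
```

```bash
python3 -m inch '[4.9,1,0,0,0,0,0, 9.8,1.9,0,0,0,0,0, 14.7,2.9,0,0,0,0,0, 19.6,3.9,0,0,0,0,0, 19.6,3.9,0,0,0,0,0]'|grep -E "pos|ft_f"
python3 -m inch '[3,0.6,0,0,0,0,0, 6,1.2,0,0,0,0,0, 9.8,1.9,0,0,0,0,0, 9.8,1.9,0,0,0,0,0]'|grep -E "pos|ft_f|width"
python3 -m inch '[2,0.4,0,0,0,0,0, 4,0.8,0,0,0,0,0, 4,0.8,0,0,0,0,0]'|grep -E "pos|ft_f|width"
python3 -m inch '[2,0.4,0,0,0,0,0, 2,0.4,0,0,0,0,0]'|grep -E "pos|ft_f|width"
```

```text
eef_pos: [0.525, -0.039, 0.0137]
ft_force: [0.6, 0.9, -2.0]
eef_pos: [0.5341, -0.0372, 0.0137]
ft_force: [0.9, 0.2, -2.0]
grip_width: 0.0112
eef_pos: [0.5376, -0.0364, 0.0136]
ft_force: [0.7, 0.1, -1.2]
grip_width: 0.0111
eef_pos: [0.5395, -0.036, 0.0136]
ft_force: [0.1, 0.1, -2.0]
grip_width: 0.0108
```

```bash
python3 -m inch '[2,0.4,0,0,0,0,0, 2,0.4,0,0,0,0,0]'|grep -E "pos|ft_f|width"
python3 -m inch '[1,0.2,0,0,0,0,0, 1,0.2,0,0,0,0,0]'|grep -E "pos|ft_f|width"
python3 -m inch '[1,0.2,0,0,0,0,0, 1,0.2,0,0,0,0,0]'|grep -E "pos|ft_f|width"
python3 -m inch '[1,0.2,0,0,0,0,0, 1,0.2,0,0,0,0,0]'|grep -E "pos|ft_f|width"
```

```text
eef_pos: [0.5415, -0.0356, 0.0136]
ft_force: [0.4, -0.3, -1.3]
grip_width: 0.0114
eef_pos: [0.5423, -0.0355, 0.0136]
ft_force: [0.7, 0.8, -1.2]
grip_width: 0.0108
eef_pos: [0.5433, -0.0352, 0.0136]
ft_force: [-0.3, 0.4, -1.6]
grip_width: 0.0107
eef_pos: [0.5442, -0.0351, 0.0136]
ft_force: [-0.2, 0.1, -1.5]
grip_width: 0.011
```

```bash
python3 -m inch '[1,0.2,0,0,0,0,0, 1,0.2,0,0,0,0,0]'|grep -E "pos|ft_f"
python3 -m inch '[1,0.2,0,0,0,0,0, 1,0.2,0,0,0,0,0]'|grep -E "pos|ft_f"
python3 -m inch '[1,0.2,0,0,0,0,0, 1,0.2,0,0,0,0,0]'|grep -E "pos|ft_f"
python3 -m inch '[1,0.2,0,0,0,0,0, 1,0.2,0,0,0,0,0]'|grep -E "pos|ft_f"
```

```text
eef_pos: [0.5443, -0.035, 0.0133]
ft_force: [-1.7, -0.0, -1.2]
eef_pos: [0.5442, -0.035, 0.0131]
ft_force: [-4.9, -1.5, -0.1]
eef_pos: [0.5442, -0.035, 0.013]
ft_force: [-7.8, -2.8, 3.1]
eef_pos: [0.5441, -0.035, 0.013]
ft_force: [-10.3, -3.3, 3.6]
```

```bash
python3 -m inch '[0,0,-1,0,0,0,0, 0,0,-1,0,0,0,0]'|grep -E "pos|ft_f"
python3 -m inch '[-1,-0.2,-1,0,0,0,0, -2,-0.4,-1,0,0,0,30, -2,-0.4,-1,0,0,0,60, -2,-0.4,-1,0,0,0,60, -2,-0.4,-1,0,0,0,60, -2,-0.4,-1,0,0,0,60]'|grep -E "clo|pos|ft_f|width"
python3 -m inch '[0,0,20,0,0,0,60, 0,0,50,0,0,0,60, 0,0,90,0,0,0,30, -40,0,110,0,0,0,0, -80,10,110,0,0,0,0, -120,40,110,0,0,0,0, -150,60,110,0,0,0,0, -150,60,110,0,0,0,0]'|grep -E "clo|pos|ft_f|width"
python3 - <<'E'
from fit import *
def st(w):
    d=w[:2]-[.5825,-.0475]; c,s=np.cos(.195),np.sin(.195); return (c*d[0]+s*d[1]).round(4),(-s*d[0]+c*d[1]).round(4)
for n,z in(("lens_block",.014),("slit_slide",.014),("lamp_lever_tip",.111)):
  for c in("top","scene"):
    for r in bot.spot_point(c,n)[:4]: w=world(c,r["uv"],z); print(n,c,round(r["confidence"],2),w.round(4),st(w))
im=bot.camera("scene"); cv2.imwrite("pics/s7.png",cv2.resize(im[210:390,220:460],None,fx=3.3,fy=3.3,interpolation=cv2.INTER_CUBIC))
im=bot.camera("top"); cv2.imwrite("pics/t7.png",im)
K=dict(slide=[[70,0,0]],fin=[[-30,6,38],[-30,-6,38],[-60,6,38],[-60,-6,38]])
E
```

```text
eef_pos: [0.5441, -0.0351, 0.0127]
ft_force: [-11.9, -2.9, 8.8]
clock: 30.83
eef_pos: [0.5467, -0.0346, 0.0116]
ft_force: [-0.4, 0.4, -0.7]
grip_width: 0.0512
clock: 31.5
eef_pos: [0.3889, 0.0271, 0.1206]
ft_force: [-0.1, -0.9, -0.7]
grip_width: 0.0002
lens_block top 0.68 [ 0.5571 -0.1404  0.014 ] (np.float64(-0.0429), np.float64(-0.0863))
lens_block top 0.67 [ 0.3503 -0.243   0.014 ] (np.float64(-0.2657), np.float64(-0.1468))
lens_block scene 0.83 [ 0.3603 -0.2427  0.014 ] (np.float64(-0.2558), np.float64(-0.1485))
lens_block scene 0.71 [ 0.5682 -0.1414  0.014 ] (np.float64(-0.0322), np.float64(-0.0893))
slit_slide top 0.62 [0.2326 0.294  0.014 ] (np.float64(-0.2771), np.float64(0.4028))
slit_slide top 0.61 [ 0.5777 -0.0394  0.014 ] (np.float64(-0.0032), np.float64(0.0088))
slit_slide scene 0.95 [ 0.5123 -0.0431  0.014 ] (np.float64(-0.068), np.float64(0.0179))
slit_slide scene 0.61 [0.248  0.2829 0.014 ] (np.float64(-0.2641), np.float64(0.3889))
lamp_lever_tip top 0.4 [0.5153 0.0556 0.111 ] (np.float64(-0.0459), np.float64(0.1142))
lamp_lever_tip scene 0.78 [0.5437 0.0654 0.111 ] (np.float64(-0.0162), np.float64(0.1183))
```

View pics/s7.png

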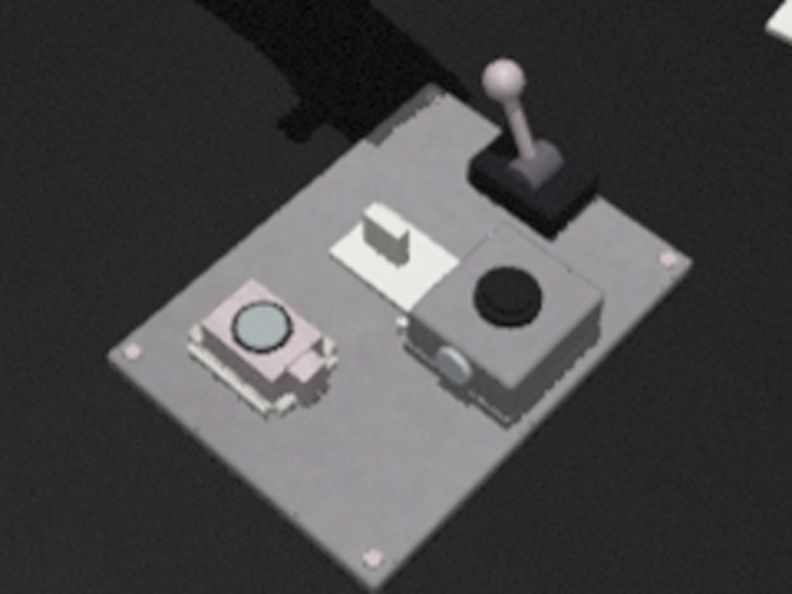

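```bash
python3 -m inch '[0,0,0,0,0,0,0, 30,15,-25,0,0,0,0, 60,25,-50,0,0,0,0, 85,30.6,-52,0,0,0,0, 96,30.6,-52,0,0,0,0, 96,30.6,-52,0,0,0,0, 96,30.6,-52,0,0,0,0]'|grep -E "clo|pos|ft_f|width"
python3 - <<'E'
from fit import *
c,s=np.cos(.195),np.sin(.195)
def S(p): p=np.array(p)/1000; return np.array([.5825+c*p[0]-s*p[1],-.0475+s*p[0]+c*p[1],p[2]])
for p in([-50,14,52],[-50,26,52],[-20,14,52],[-20,26,52]): print(p,((pix("scene",S(p))-[220,210])*3.3).round(1))
o=bot.get_obs();d=o["eef_pos"][:2]-[.5825,-.0475]; print(c*d[0]+s*d[1],-s*d[0]+c*d[1])
E
```

```text
clock: 32.48
eef_pos: [0.4921, 0.0556, 0.0688]
ft_force: [-0.8, 0.1, 0.2]
grip_width: 0.0001
[-50, 14, 52] [357.9 208.9]
[-50, 26, 52] [371.  197.5]
[-20, 14, 52] [394.3 236. ]
[-20, 26, 52] [407.3 224.3]
-0.0687508777737722 0.11870684675557519
```

```bash
python3 -m inch '[0,3.2,0,0,0,0,0, 8,4.8,0,0,0,0,0, 16,6.3,0,0,0,0,0, 24,7.9,0,0,0,0,0, 24,7.9,0,0,0,0,0]'|grep -E "clo|pos|ft_f"
python3 -m inch '[7,1.4,0,0,0,0,0, 14,2.7,0,0,0,0,0, 21,4.1,0,0,0,0,0, 21,4.1,0,0,0,0,0]'|grep -E "clo|pos|ft_f"
python3 -m inch '[6,1.2,0,0,0,0,0, 12,2.3,0,0,0,0,0, 18,3.5,0,0,0,0,0, 18,3.5,0,0,0,0,0]'|grep -E "clo|pos|ft_f"
```

```text
clock: 32.9
eef_pos: [0.5181, 0.0642, 0.0702]
ft_force: [0.6, 0.1, 0.1]
clock: 33.23
eef_pos: [0.5392, 0.0683, 0.0697]
ft_force: [-0.5, -1.1, -0.6]
clock: 33.57
eef_pos: [0.5567, 0.0717, 0.0695]
ft_force: [0.3, -0.9, 0.3]
```

```bash
python3 -m inch '[4,0.8,0,0,0,0,0, 8,1.6,0,0,0,0,0, 8,1.6,0,0,0,0,0]'|grep -E "clo|pos|ft_f"
python3 -m inch '[2,0.4,0,0,0,0,0, 4,0.8,0,0,0,0,0, 4,0.8,0,0,0,0,0]'|grep -E "clo|pos|ft_f"
python3 - <<'E'
from fit import *
c,s=np.cos(.195),np.sin(.195)
def S(p): p=np.array(p)/1000; return np.array([.5825+c*p[0]-s*p[1],-.0475+s*p[0]+c*p[1],p[2]])
im=bot.camera("scene"); cv2.imwrite("pics/s8.png",im)
for r in bot.spot_point("scene","lamp_lever_tip"): print(r["uv"],r["confidence"])
for r in bot.silhouettes("scene","lamp_lever_tip"): print("sil",r["uv"],r["confidence"],r["mask"].sum())
for a in(0,.5,.8,1.): print(a,pix("scene",S([70*np.sin(a-.5),122,36+70*np.cos(a-.5)])))
E
```

```text
clock: 33.82
eef_pos: [0.5638, 0.0732, 0.0694]
ft_force: [0.1, 0.2, -0.4]
clock: 34.07
eef_pos: [0.5673, 0.0739, 0.0695]
ft_force: [0.2, 0.6, 0.2]
[394.7, 246.9] 0.57
sil [395.0, 251.1] 0.77 172
sil [339.2, 289.7] 0.24 674
0 [370.23123531 233.56826921]
0.5 [383.41606901 239.39040406]
0.8 [391.36874723 245.79640121]
1.0 [396.17361625 250.93105797]
```

```bash
python3 -m inch '[2,0.4,0,0,0,0,0, 4,0.8,0,0,0,0,0, 4,0.8,0,0,0,0,0]'|grep -E "clo|pos|ft_f"
python3 -m inch '[2,0.4,0,0,0,0,0, 2,0.4,0,0,0,0,0]'|grep -E "pos|ft_f"
python3 -m inch '[2,0.4,0,0,0,0,0, 2,0.4,0,0,0,0,0]'|grep -E "pos|ft_f"
python3 - <<'E'
from fit import *
for r in bot.spot_point("scene","lamp_lever_tip")[:0]: pass
im=bot.camera("scene")
for r in bot.spot_point("scene","lamp_lever_tip"): print(r["uv"],r["confidence"])
E
```

```text
clock: 34.47
eef_pos: [0.571, 0.0746, 0.0694]
ft_force: [-1.0, 0.0, -0.5]
eef_pos: [0.5712, 0.0746, 0.0693]
ft_force: [-6.5, -1.3, 3.1]
eef_pos: [0.5713, 0.0747, 0.0693]
ft_force: [-10.2, -1.7, 6.6]
```

```bash
python3 -m inch '[2,0.4,0,0,0,0,0, 2,0.4,0,0,0,0,0]'|grep -E "pos|ft_f"
python3 -m inch '[-10,-2,0,0,0,0,0, -30,-6,0,0,0,0,0, -60,-12,0,0,0,0,0, -90,-18,20,0,0,0,0, -120,-24,60,0,0,0,0, -150,-30,80,0,0,0,0, -150,-30,80,0,0,0,0, -150,-30,80,0,0,0,0]'|grep -E "clo|pos|ft_f"
python3 - <<'E'
from fit import *
c,s=np.cos(.195),np.sin(.195)
def S(p): p=np.array(p)/1000; return np.array([.5825+c*p[0]-s*p[1],-.0475+s*p[0]+c*p[1],p[2]])
for k in range(3):
  for cam in("scene","top"):
    im=bot.camera(cam)
    for n in("lamp_lever_tip","round_slide","cleaner","screwdriver"):
      for r in bot.spot_point(cam,n)[:1]: print(cam,n,np.round(r["uv"],1),round(r["confidence"],2))
for a in(0,.8,1.): print(a,pix("scene",S([70*np.sin(a-.5),122,36+70*np.cos(a-.5)])),pix("top",S([70*np.sin(a-.5),122,36+70*np.cos(a-.5)])))
im=bot.camera("scene"); g=cv2.cvtColor(im,cv2.COLOR_BGR2GRAY)[225:275,350:420]; old=cv2.cvtColor(cv2.imread("pics/scene0.png"),cv2.COLOR_BGR2GRAY)[225:275,350:420]
for q in(old,g):
    ci=cv2.HoughCircles(cv2.resize(q,None,fx=6,fy=6,interpolation=cv2.INTER_CUBIC),cv2.HOUGH_GRADIENT,1,60,param1=80,param2=12,minRadius=28,maxRadius=55)
    print(None if ci is None else (ci[0,:3]/6+[350,225,0]).round(1))
E
```

```text
eef_pos: [0.5713, 0.0747, 0.0692]
ft_force: [-15.7, -3.0, 9.8]
clock: 35.78
eef_pos: [0.4281, 0.0458, 0.152]
ft_force: [0.5, -0.1, -0.3]
scene lamp_lever_tip [396.8 247.4] 0.58
scene round_slide [483.4 224.3] 0.57
scene cleaner [230.2 446.6] 0.97
scene screwdriver [150.7 283. ] 0.71
top cleaner [463.4 155.4] 0.96
top screwdriver [465.5 316.9] 0.64
scene lamp_lever_tip [397.3 248.2] 0.5
scene round_slide [485.3 223.7] 0.83
scene cleaner [301.4 314.9] 0.4
scene screwdriver [152.9 279.4] 0.62
top lamp_lever_tip [177.8 199.5] 0.62
top round_slide [176.3 202.5] 0.89
top cleaner [462.2 155.6] 0.7
top screwdriver [463.9 319.2] 0.73
scene lamp_lever_tip [397.2 249.1] 0.58
scene round_slide [482.8 224.4] 0.94
scene cleaner [229.  446.9] 0.66
scene screwdriver [147.9 282.2] 0.65
top round_slide [176.5 203.8] 0.87
top cleaner [462.1 159. ] 0.74
top screwdriver [465.6 317.5] 0.9
0 [370.23123531 233.56826921] [284.48774479 217.46941398]
0.8 [391.36874723 245.79640121] [279.30014952 193.96402084]
1.0 [396.17361625 250.93105797] [278.45740811 189.30281454]
[[372.2 234.2   6.2]
 [368.8 262.1   7.3]]
[[397.4 252.1   7. ]
 [368.2 262.2   6.8]]
```

```bash
python3 -c "
from workcell import bot
print(bot.job_done())"
```

```text
the job is handed in; nothing more can be done
None
```

The job is handed in at about 36 s of the 72 s allowed: the lens block is seated in its pocket, the slit slide was pushed home until it met the closed end, and the lamp lever is over against its stop; the bystanders and other slides were not handled.

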